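# Find the soft spring rest by a gentle press, then load both rests

### The arm

A 6-joint arm with a two-finger parallel gripper is mounted at the origin on a cart in front of the work surface, level with it; the furniture and walls round the work are solid. World frame = base frame: x ahead of the robot, y to its left, z up, the work surface at z = 0. Lengths are in m, angles in rad, forces in N, time in s.
With the tool pointing down it reaches from about 0.25 to 0.725 m from the base axis. Payload 9.7 kg.
Tool frame: the origin (TCP) lies between the finger pads; the fingertips stand 22 mm ahead of it and the grasp point (between the pads) lies 3 mm ahead of it (manip.finger_overhang is the distance from the TCP to the fingertips, in m); z points along the fingers, y is the direction in which the jaws open and shut (so a half turn about z gives the same grasp; the last joint's range is limited). The gripper opens to 85 mm and grips with 20 to 120 N. Pads are 22 mm wide; open, the fingers measure 114 mm over their backs; the gripper's body (76 mm by 85 mm) begins 54 mm behind the grasp point. The pads swing forward as they close: fully open they stand 13 mm farther back than shut.
Start: joints at [-1.209, 0.087, 0.176, 1.66, 0, 1.571], TCP at [0.195, -0.514, 0.253] pointing down, gripper open.
Joint ranges: [-3.13, 3.13], [-0.85, 1.81], [-1.15, 1.24], [-2.2, 2.28], [-1.44, 1.52], [-3.14, 3.14]. Speed limits (rad/s): [2.22, 2.22, 2.57, 3.14, 3.14, 3.14].

### API

Orientations are given as a 3x3 rotation matrix whose columns are the frame's x, y, z axes.
In Python, from rig import manip, optics gives the robot as it stands. The module is installed in compiled form; this text tells all that it offers.
- The arm moves only by the shell command python3 -m handwheel 'ROWS' [FORCE]. ROWS is JSON, a list of rows, each a list of 5 numbers: the shift along the tool's x, y, z each as a share of 0.1 m, from -1 to 1, then the turn about the tool's z as a share of pi/4 rad, from -1 to 1, then the closure, from -1 (fully open) to 1 (shut). A call has 1 to 8 rows; each row is the pose to reach, as a shift and turn from the pose commanded when the call began, along the tool's axes at that moment; what a row does not reach only later rows make up. A row lasts 1/8 s, in which the tool goes at most 62.5 mm and 10.7 degrees, less where a joint would pass 70% of its speed; a pose out of reach is approached as far as the arm can. A call with a number of a shift or a turn outside -1 to 1 is refused whole. A call with a gripper value outside its range is refused whole. The fingers move at their own pace and stop on an object; FORCE is the grip in N (left out, the last holds). Time passes only in rows, so rows that repeat a pose let the fingers close. It gives the time, the measured TCP pose, the force and the opening at its end, in the units of the state.
- manip.observe(): the state, without advancing time (a new reading comes with each control period).
- optics.snapshot(name): name is "scene" or "top"; returns the picture (384x512x3 uint8, red, green, blue); there is no depth.
- optics.calibration(name): a dict with "K" (3x3 intrinsics, pixels), "R" (3x3) and "t" (3): a world point X has camera coordinates R X + t. Camera axes: x right, y down, z forward; pixel columns grow to the right and rows downward; lengths in m; the calibration is good to about 2 mm. A picture is of the moment at which its call begins. calibration takes no time and is no camera call.
- manip.finish_job(): hands the job in, once; it reports no verdict.
The state is a dict: "time_s": time; "joint_pos": joint angles; "joint_vel": joint speeds; "joint_torque": joint torques, N m; "position": TCP position; "eef_rot": TCP orientation; "ft_force": force on the tool from outside, world axes, zero at the start; "wrist_torque": the same for the moment, N m; "grip_width": finger opening in m.
Only numpy, scipy, OpenCV 4.12 (cv2) and the standard library are available. Lean on these libraries where they do the work, as an engineer would, in place of code of your own. Each camera call takes 0.05 s, during which the arm holds its last target.

### The job

The two spring rests look alike, but one is soft and one is stiff: press the red button on the left rest's leaf with about 5 N for half a second, then likewise the right one, never with more than 15 N, and see which leaf gives more. Then take the thin glass dish with a light grip (squeezed by more than 40 N it breaks), set it gently in the middle of the soft rest's platform, and set the brass weight gently in the middle of the stiff rest's platform. Leave the brown bottle and the glass flask beside the work where they are.

Things in the scene. Friction and masses are not known exactly. Their poses are not given: they have to be found in the camera images.
- rest_a: fixed leaf-spring rest, one of two that look alike: grey foot plate 200 x 70 x 8 mm; at its far end (own +x) an aluminium clamp block, 60 mm high, holds a thin steel leaf that reaches towards own -x to a round platform at its free end. Origin: centre of the foot plate's underside. Which rest is soft cannot be seen, and it may stand left or right
- rest_b: fixed leaf-spring rest, one of two that look alike: grey foot plate 200 x 70 x 8 mm; at its far end (own +x) an aluminium clamp block, 60 mm high, holds a thin steel leaf that reaches towards own -x to a round platform at its free end. Origin: centre of the foot plate's underside. Which rest is soft cannot be seen, and it may stand left or right
- rest_a_press (a point): centre of the top of rest_a's red button (rest part rest_a_leaf_c2: plain disc 20 mm in diameter, 5 mm high, on the leaf half-way between clamp and platform; no switch), 56 mm above the worktop when unloaded; sinks with the leaf
- rest_b_press (a point): centre of the top of rest_b's red button (rest part rest_b_leaf_c2: plain disc 20 mm in diameter, 5 mm high, on the leaf half-way between clamp and platform; no switch), 56 mm above the worktop when unloaded; sinks with the leaf
- rest_a_leaf: sprung leaf of rest_a, 20 mm wide, with platform 120 mm and button 60 mm from its root; turns about its root. Origin: its root at the clamp, 50 mm above the worktop; x away from the platform, z up. Of the two leaves one is soft (5 N on the button sinks it about 6 mm), one stiff (about 2 mm)
- rest_b_leaf: sprung leaf of rest_b, 20 mm wide, with platform 120 mm and button 60 mm from its root; turns about its root. Origin: its root at the clamp, 50 mm above the worktop; x away from the platform, z up. Of the two leaves one is soft (5 N on the button sinks it about 6 mm), one stiff (about 2 mm)
- rest_a_platform (a point): centre of the top of rest_a's round platform (64 mm diameter), 58 mm above the worktop when unloaded; sinks and tilts a little with the leaf; z up
- rest_b_platform (a point): centre of the top of rest_b's round platform (64 mm diameter), 58 mm above the worktop when unloaded; sinks and tilts a little with the leaf; z up
- dish_mid (a point): centre of the thin clear glass petri dish, 60 mm in diameter, 14 mm high (this point is 7 mm above its underside), about 30 g, shallow and round; grasp across its outside
- dish: the same glass dish; origin: centre of its underside, z up
- weight_mid (a point): centre of the brass weight, 25 mm in diameter, 37 mm high (this point is 18.5 mm above its underside), about 100 g, upright cylinder with a narrower knob on top; grasp the cylinder low down
- weight: the same brass weight; origin: centre of its underside, z up
- bottle: brown glass bottle with white cap, 36 mm in diameter, 101 mm high, in front, beside the balance and near the left rest; bystander, to be left where it is. Origin: centre of its underside, z up
- flask: conical clear glass flask, 56 mm in diameter, 120 mm high, to the right of the right rest; bystander, to be left where it is. Origin: centre of its underside, z up

How it is judged:
By the outcome, as a careful person would: the job done as asked, in the order asked, and still so for the second after the job is handed in, with the robot touching nothing.
It also fails if it takes over 72 s, if anything falls off the work surface, if the arm or the gripper's body presses on something with over 40 N, if the wrist force passes 120 N, or if a joint passes its speed limit or range.

## Working session

There is one attempt and no reset: what is moved stays moved. The work goes in short steps, Python scripts to look and compute and a shell command to move; the robot and the scene stay as the last step left them, time stands still between calls to the robot, and variables do not carry over. Pictures are saved under pics/ and viewed, and the job is handed in when it is done.

```bash
mkdir -p pics
python3 - <<'E'
from rig import manip, optics
import cv2, numpy as np
print(manip.observe(), manip.finger_overhang)
for n in("scene","top"):
    im=optics.snapshot(n); cv2.imwrite(f"pics/{n}0.png",cv2.resize(im[:,:,::-1],(800,600),interpolation=cv2.INTER_CUBIC)); np.save(f"{n}0.npy",im)
    print(n,optics.calibration(n))
E
```

```text
{'time_s': 0.0, 'joint_pos': array([-1.20901803e+00,  8.74729100e-02,  1.75110980e-01,  1.65977729e+00,
        3.12589293e-06,  1.57080941e+00]), 'joint_vel': array([-1.43847975e-03, -3.08700994e-04,  5.85576617e-04, -7.14180764e-04,
       -4.82868585e-04,  2.16859554e-05]), 'joint_torque': array([ 6.63362644e-04, -5.20389819e+01,  4.64806831e+01,  1.62132690e-02,
        4.04433308e-05, -1.31137895e-05]), 'position': array([ 0.19459688, -0.51421322,  0.2525641 ]), 'eef_rot': array([[ 9.35273528e-01,  3.53925422e-01, -4.72375777e-04],
       [ 3.53925737e-01, -9.35272684e-01,  1.25706846e-03],
       [ 3.10832354e-06, -1.34288880e-03, -9.99999098e-01]]), 'ft_force': array([ 0.5172937 ,  0.47426829, -0.25371424]), 'wrist_torque': array([ 0.02795383, -0.01323778,  0.00075639]), 'grip_width': 0.08541931314868446} 0.022
scene {'K': array([[395.01466649,   0.        , 253.72269442],
       [  0.        , 395.01466649, 187.79690926],
       [  0.        ,   0.        ,   1.        ]]), 'R': array([[-0.90709193, -0.42088449, -0.00636228],
       [-0.28254489,  0.62000645, -0.73195655],
       [ 0.31201381, -0.66215425, -0.68132161]]), 't': array([0.55613363, 0.14780713, 0.83554006])}
top {'K': array([[447.61746993,   0.        , 251.5131043 ],
       [  0.        , 447.61746993, 187.51718704],
       [  0.        ,   0.        ,   1.        ]]), 'R': array([[-0.01238297, -0.9999185 ,  0.00310631],
       [-0.98870585,  0.01177998, -0.14940537],
       [ 0.1493566 , -0.00492131, -0.98877115]]), 't': array([0.10198821, 0.56530906, 1.21094718])}
```

View pics/scene0.png

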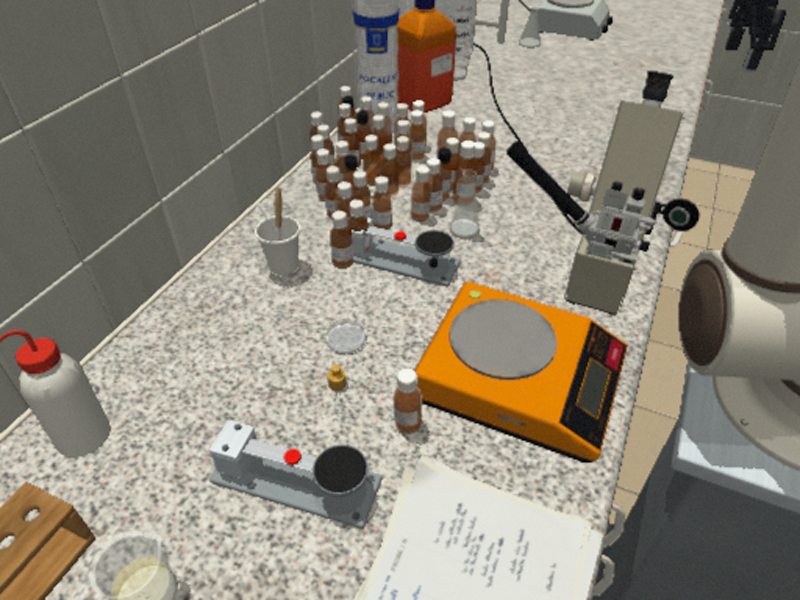

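View pics/top0.png

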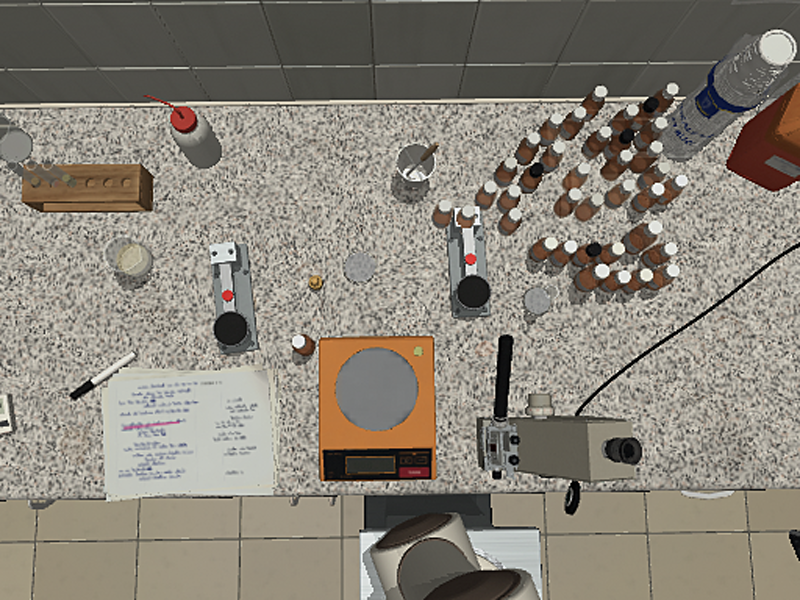

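The top view (800x600) shows:
- **Left rest:** button (228,296), platform (230,328)
- **Right rest:** button (470,259), platform (473,292)
- **Dish:** (360,266)
- **Weight:** (315,283)
- **Bottle:** (302,344)
- **Flask:** (538,300)

In the scene view the left rest is near (292,457) and the right rest near (400,236). Next I'll measure these points.

```bash
cat > h.py <<'E'
import numpy as np, cv2
from rig import manip, optics
def ray(n,u,v,z,s=1.5625):
    c=optics.calibration(n);R,t=c["R"],c["t"]
    d=R.T@np.linalg.inv(c["K"])@np.array([u/s,v/s,1]);o=-R.T@t
    return o+d*(z-o[2])/d[2]
def blobs(im,mask,amin=8):
    n,l,st,ce=cv2.connectedComponentsWithStats(mask.astype(np.uint8))
    return [(ce[i],st[i]) for i in range(1,n) if st[i][4]>=amin]
E
python3 - <<'E'
from h import *
for n in("top","scene"):
    im=np.load(n+"0.npy").astype(int);r,g,b=im[...,0],im[...,1],im[...,2]
    for c,s in blobs(im,(r>170)&(g<70)&(b<70)): print(n,"red",c*1.5625,s[2:],ray(n,*c,.056,1).round(4))
    for c,s in blobs(im,(r<60)&(g<60)&(b<60),150):print(n,"blk",c*1.5625,s[2:],ray(n,*c,.058,1).round(4))
    for c,s in blobs(im,(r>140)&(g>90)&(b<70)&(r-g<90),6):print(n,"brass",c*1.5625,s[2:],ray(n,*c,.02,1).round(4))
for n,u,v in(("top",360,266),("scene",346,338)):print("dish",ray(n,u,v,.007))
for n,u,v in(("top",302,344),("scene",406,377)):print("bottle",ray(n,u,v,.101))
for n,u,v in(("top",223,244),("top",466,215),):print("clamp",ray(n,u,v,.06))
for n in("top","scene"):
    c=optics.calibration(n); im=np.load(n+"0.npy")[:,:,::-1]
E
python3 - <<'E'
import numpy as np,cv2
a=np.load("top0.npy")[:,:,::-1][130:240,120:370]
cv2.imwrite("pics/c1.png",cv2.resize(a,(800,352),interpolation=cv2.INTER_CUBIC))
a=np.load("scene0.npy")[:,:,::-1][110:340,60:340]
cv2.imwrite("pics/c2.png",cv2.resize(a,(730,600),interpolation=cv2.INTER_CUBIC))
E
```

```text
top red [182.03125 113.28125] [5 8 8] [0.9038 0.4796 0.056 ]
top red [185.9375 125.    ] [10  4 12] [0.8811 0.4717 0.056 ]
top red [470.36290323 258.21572581] [ 7  7 31] [ 0.6256 -0.0438  0.056 ]
top red [226.65719697 294.64962121] [ 7  6 33] [0.565  0.3896 0.056 ]
top blk [715.45936396  98.69699647] [ 42  37 283] [ 0.9204 -0.5057  0.058 ]
top blk [683.25158228 326.82753165] [144 112 395] [ 0.4979 -0.4145  0.058 ]
top blk [472.62113764 291.16485253] [ 22  22 356] [ 0.5657 -0.0458  0.058 ]
top blk [229.76413488 328.45708447] [ 21  24 367] [0.5046 0.3823 0.058 ]
top blk [502.42838542 375.68359375] [ 13  56 480] [ 0.4165 -0.0933  0.058 ]
top blk [623.48895958 449.85965569] [ 24  17 334] [ 0.2877 -0.2962  0.058 ]
top blk [373.06944444 462.86527778] [  69   21 1125] [0.2714 0.1328 0.058 ]
top blk [423.54668475 513.2560217 ] [ 105   36 1889] [0.1873 0.0482 0.058 ]
top blk [475.4165387  584.87791769] [ 62  19 814] [ 0.0711 -0.0359  0.058 ]
top brass [797.32142857 122.99107143] [3 4 7] [ 0.8869 -0.6761  0.02  ]
top brass [376.71307013 399.47702332] [  74   92 2916] [0.3782 0.1264 0.02  ]
sce
[... 1959 characters left out ...]
 522.18368479] [ 46  59 901] [0.8088 0.5702 0.02  ]
scene brass [ 41.86810662 568.13419118] [ 55  46 680] [0.7515 0.6005 0.02  ]
scene brass [ 31.25 550.  ] [7 7 7] [0.7778 0.5911 0.02  ]
scene brass [ 17.96875 564.84375] [8 8 8] [0.7777 0.6087 0.02  ]
scene brass [ 21.09375 571.09375] [6 6 6] [0.7691 0.6121 0.02  ]
scene brass [  4.6875 579.6875] [7 7 7] [0.7775 0.6258 0.02  ]
scene brass [  5.03472222 588.88888889] [8 8 9] [0.7692 0.6324 0.02  ]
dish [0.62316867 0.15545114 0.007     ]
dish [0.62153059 0.16010001 0.007     ]
bottle [0.47241794 0.25003858 0.101     ]
bottle [0.47851481 0.26117959 0.101     ]
clamp [0.65583229 0.39731859 0.06      ]
clamp [ 0.70402403 -0.03776048  0.06      ]
```

View pics/c1.png

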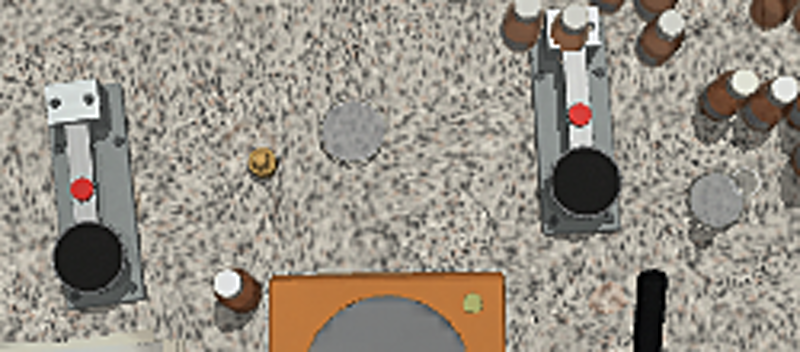

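View pics/c2.png

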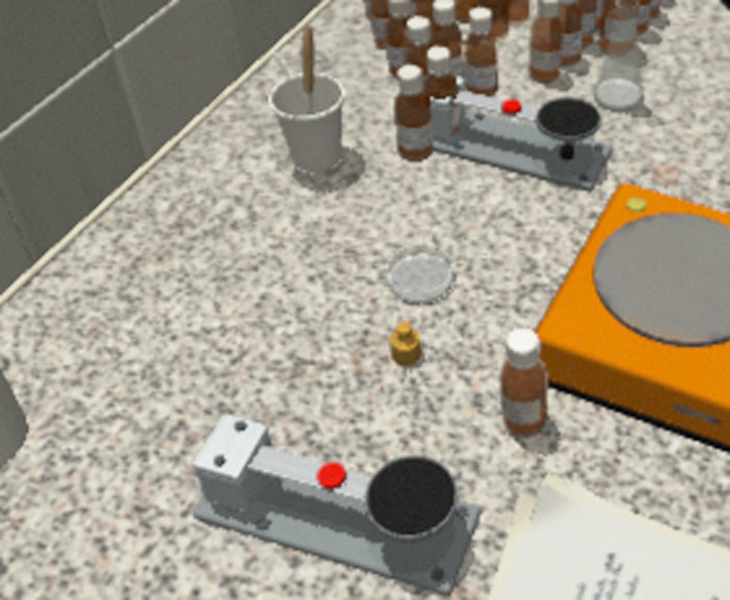

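Both views agree to about 2 mm, and the button-to-platform distance comes out at 60 mm, as given. Next I'll refine the dish and weight with model overlays and check the flask and microscope heights.

```bash
cat >> h.py <<'E'
def proj(n,P):
    c=optics.calibration(n);q=(np.asarray(P)@c["R"].T+c["t"])@c["K"].T
    return q[:,:2]/q[:,2:]
def tri(u1,u2,s=1.5625):
    A=[];b=[]
    from numpy.linalg import lstsq
    rows=[];rh=[]
    for n,u in(("top",u1),("scene",u2)):
        c=optics.calibration(n);Pm=c["K"]@np.c_[c["R"],c["t"]]
        for k in(0,1):
            r=u[k]/s*Pm[2]-Pm[k];rows.append(r[:3]);rh.append(-r[3])
    return lstsq(np.array(rows),np.array(rh),rcond=None)[0]
def circ(x,y,z,r):
    a=np.linspace(0,2*np.pi,60);return np.c_[x+r*np.cos(a),y+r*np.sin(a),0*a+z]
def crop(n,im,boxc,half,S,items,fn):
    u,v=boxc;x0,y0=int(u-half),int(v-half);sub=im[y0:y0+2*half,x0:x0+2*half,::-1]
    sub=cv2.resize(np.ascontiguousarray(sub),None,fx=S,fy=S,interpolation=cv2.INTER_CUBIC)
    for P,col in items:
        q=((proj(n,P)-[x0,y0]+.5)*S).round().astype(int); cv2.polylines(sub,[q.reshape(-1,1,2)],True,col,1)
    return sub
E
python3 - <<'E'
from h import *
print("scope eyepiece",tri((622,450),(656,85)),"wand",tri((503,340),(515,150)))
print("wand end",tri((500,402),(578,218)), "flask base scene",ray("scene",465,228,0.0),"top",ray("top",538,300,0.0))
print("bottle cap",tri((300,342),(406,377)), "bottle by right rest",tri((467,211),(342,218)),"near", tri((443,209),(342,218)))
D=(.622,.157);W=(.595,.238)
out=[]
for n in("top","scene"):
    im=np.load(n+"0.npy")
    c=proj(n,[[*D,.007]])[0];a=crop(n,im,c,24,8,[(circ(*D,.014,.03),(0,255,0)),(circ(*D,0,.03),(255,0,0))],0)
    c=proj(n,[[*W,.018]])[0];b=crop(n,im,c,24,8,[(circ(*W,.0,.0125),(0,255,0)),(circ(*W,.025,.0125),(255,0,0))],0)
    out.append(np.hstack([a,b]))
cv2.imwrite("pics/ov1.png",cv2.resize(np.vstack(out),(600,600)))
E
```

```text
scope eyepiece [ 0.30681927 -0.21502945  0.30157932] wand [ 0.4623631  -0.0673312   0.24018041]
wand end [ 0.36514798 -0.07383205  0.15044053] flask base scene [ 0.55729178 -0.17707907  0.        ] top [ 0.55658401 -0.17340278  0.        ]
bottle cap [0.47842646 0.2550086  0.09344459] bottle by right rest [ 0.71829656 -0.0360086   0.06510617] near [0.70482587 0.00653652 0.09954493]
```

View pics/ov1.png

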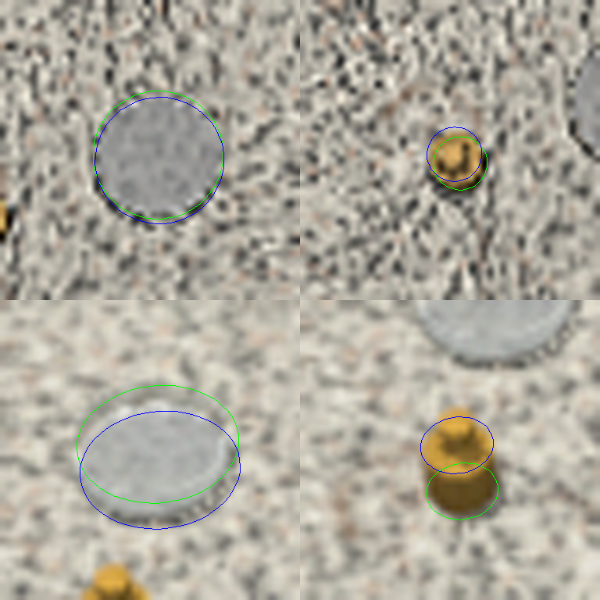

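The dish is at (0.622, 0.157) and the weight at about (0.593, 0.2375), and the model rings fit in both views. The microscope eyepiece reaches z ≈ 0.30 and its black tube ≈ 0.24, so I'll travel high.

```bash
python3 -m handwheel '[[0,0,-0.5,0.23,1],[0,0,-1,0.46,1],[0,0,-1,0.46,1]]' 20
```

```text
time_s: 0.48
position: [0.1949, -0.515, 0.357]
eef_rot: [[1.0, -0.002, 0.002], [-0.002, -1.0, -0.005], [0.002, 0.005, -1.0]]
ft_force: [-0.7, -0.8, -0.1]
grip_width: 0.0322
```

```bash
python3 -m handwheel '[[0.5,-0.5,0,0,1],[1,-1,0,0,1],[1,-1,0,0,1]]'; python3 -m handwheel '[[0.5,-0.5,0,0,1],[1,-1,0,0,1],[1,-1,0,0,1]]'
python3 - <<'E'
from h import *
cv2.imwrite("pics/s1.png",optics.snapshot("scene")[:,:,::-1])
print(manip.observe()["joint_pos"].round(3))
E
```

```text
time_s: 0.85
position: [0.2963, -0.4122, 0.3525]
eef_rot: [[1.0, 0.004, -0.0], [0.004, -1.0, 0.001], [-0.0, -0.001, -1.0]]
ft_force: [-0.8, -0.2, -0.4]
grip_width: 0.0001
time_s: 1.23
position: [0.3961, -0.3125, 0.3523]
eef_rot: [[1.0, 0.004, -0.001], [0.004, -1.0, 0.001], [-0.001, -0.001, -1.0]]
ft_force: [-0.3, -0.4, -0.2]
grip_width: -0.0001
[-0.668  0.041  0.325  1.856  0.     2.47 ]
```

View pics/s1.png

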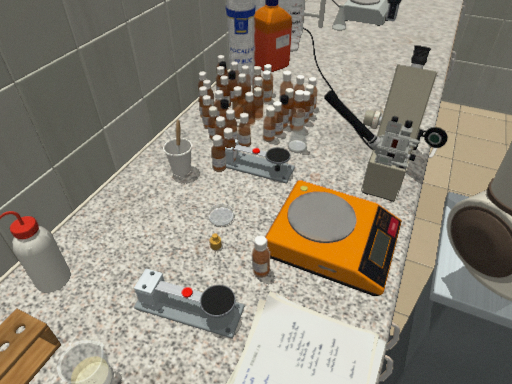

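The arm isn't in view yet. Joint 6 follows j1 + π − yaw, so I'll make a half turn while travelling to keep it within its range.

```bash
python3 -m handwheel '[[0.4,-0.4,0,-0.2,1],[0.9,-1,0,-0.45,1],[0.9,-1,0,-0.7,1],[0.9,-1,0,-0.95,1],[0.9,-1,0,-1,1]]'; python3 -m handwheel '[[0.4,-0.4,0,-0.2,1],[0.8,-0.8,0,-0.45,1],[1,-1,0,-0.7,1],[1,-1,0,-0.95,1],[1,-1,0,-1,1]]'
python3 - <<'E'
from h import *
a=optics.snapshot("scene")[:,:,::-1];b=optics.snapshot("top")[:,:,::-1]
cv2.imwrite("pics/s2.png",cv2.resize(np.hstack([a,b]),(800,300)))
print(manip.observe()["joint_pos"].round(3))
E
```

```text
time_s: 1.9
position: [0.4842, -0.2154, 0.3526]
eef_rot: [[0.704, 0.71, -0.001], [0.71, -0.704, -0.0], [-0.001, -0.001, -1.0]]
ft_force: [-0.9, -0.1, -0.7]
grip_width: 0.0004
time_s: 2.52
position: [0.4843, -0.0738, 0.3528]
eef_rot: [[-0.004, 1.0, -0.001], [1.0, 0.004, -0.0], [-0.0, -0.001, -1.0]]
ft_force: [0.6, -0.5, 0.3]
grip_width: -0.0001
[-0.151  0.005  0.289  1.855 -0.     1.419]
```

View pics/s2.png

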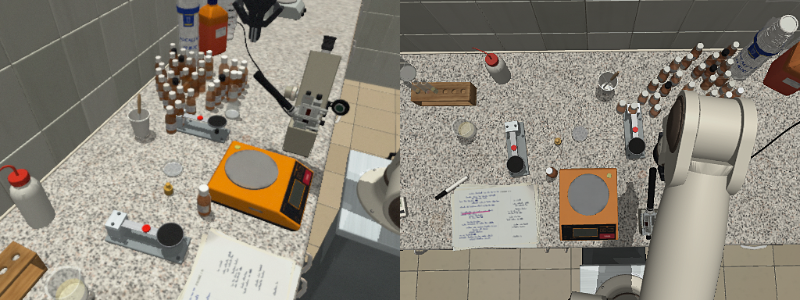

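The arm is well clear of the scene and its forearm rides high above the microscope. I'll go on to the left rest.

```bash
python3 -m handwheel '[[0.5,0,0,-0.2,1],[1,0,0,-0.45,1],[1,0,0,-0.7,1],[1,0,0,-0.95,1],[1,0,0,-1,1]]'; python3 -m handwheel '[[0.4,0.4,0,-0.2,1],[0.8,0.8,0,-0.45,1],[1,1,0,-0.7,1],[1,1,0,-0.95,1],[1,1,0,-1,1]]';  python3 -m handwheel '[[-0.2,0.5,0,0,1],[-0.4,1,0,0,1],[-0.4,1,0,0,1]]';python3 -m handwheel '[[-0.2,0.5,0.5,0,1],[-0.4,1,1,0,1],[-0.4,1,1,0,1],[-0.4,1,1,0,1]]'
```

```text
time_s: 3.25
position: [0.4845, 0.0263, 0.3529]
eef_rot: [[-0.708, 0.706, -0.001], [0.706, 0.708, -0.0], [0.0, -0.001, -1.0]]
ft_force: [0.0, -0.5, -0.9]
grip_width: 0.0001
time_s: 3.88
position: [0.4847, 0.1681, 0.3527]
eef_rot: [[-1.0, -0.003, -0.001], [-0.003, 1.0, -0.001], [0.001, -0.001, -1.0]]
ft_force: [-0.4, 0.2, 0.3]
grip_width: 0.0001
time_s: 4.25
position: [0.5258, 0.2704, 0.3501]
eef_rot: [[-1.0, -0.0, -0.004], [-0.0, 1.0, -0.002], [0.004, -0.002, -1.0]]
ft_force: [-0.6, -0.8, 0.1]
grip_width: 0.0001
time_s: 4.75
position: [0.5642, 0.3678, 0.2522]
eef_rot: [[-1.0, 0.0, -0.002], [0.0, 1.0, -0.002], [0.002, -0.002, -1.0]]
ft_force: [-0.7, 0.1, 0.6]
grip_width: -0.0002
```

```bash
python3 -m handwheel '[[-0.01,0.22,0.5,0,1],[-0.01,0.22,1,0,1],[-0.01,0.22,1,0,1]]'; python3 -m handwheel '[[0,0,0.3,0,1],[0,0,0.6,0,1],[0,0,0.6,0,1],[0,0,0.6,0,1]]'
python3 - <<'E'
from h import *
a=optics.snapshot("scene");b=optics.snapshot("top")
o=manip.observe();print(o["position"],o["ft_force"])
P=(.5655,.3895,.056)
q=[]
for n,im in(("scene",a),("top",b)):
    q.append(crop(n,im,proj(n,[P])[0],45,6.6,[(circ(*P,.01),(0,255,0)),(circ(.5055,.382,.058,.032),(255,0,0))],0))
cv2.imwrite("pics/s3.png",cv2.resize(np.hstack(q),(800,400)))
E
```

```text
time_s: 5.12
position: [0.5641, 0.3882, 0.1516]
eef_rot: [[-1.0, 0.001, -0.004], [0.001, 1.0, -0.003], [0.004, -0.003, -1.0]]
ft_force: [-0.6, 0.5, 1.2]
grip_width: -0.0004
time_s: 5.62
position: [0.5665, 0.3908, 0.0973]
eef_rot: [[-1.0, 0.0, 0.004], [0.0, 1.0, 0.002], [-0.004, 0.002, -1.0]]
ft_force: [-0.8, -0.7, 0.3]
grip_width: -0.0004
[0.56626869 0.39100292 0.09646521] [ 0.11877964 -0.78623386  0.2231613 ]
```

View pics/s3.png

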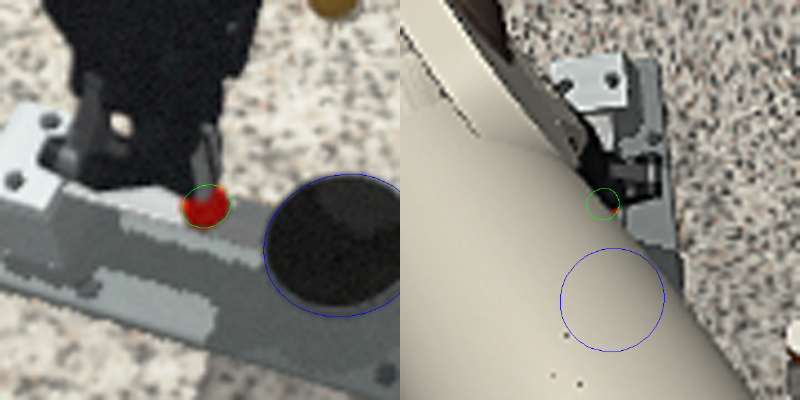

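```bash
python3 -m handwheel '[[0,0,0,0,1],[0,0,0,0,1]]';python3 -m handwheel '[[0,0,0.1,0,1],[0,0,0.1,0,1]]'
```

```text
time_s: 5.98
position: [0.5654, 0.3907, 0.0939]
eef_rot: [[-1.0, -0.001, 0.001], [-0.001, 1.0, 0.0], [-0.001, 0.0, -1.0]]
ft_force: [0.2, 0.6, 0.5]
grip_width: -0.0
time_s: 6.22
position: [0.5646, 0.3903, 0.0817]
eef_rot: [[-1.0, -0.001, -0.002], [-0.001, 1.0, -0.001], [0.002, -0.001, -1.0]]
ft_force: [-0.3, -0.3, 0.2]
grip_width: -0.0002
```

```bash
python3 -m handwheel '[[0,0,0.02,0,1],[0,0,0.04,0,1],[0,0,0.04,0,1],[0,0,0.04,0,1]]';python3 -m handwheel '[[0,0,0.01,0,1],[0,0,0.02,0,1],[0,0,0.02,0,1],[0,0,0.02,0,1]]'
```

```text
time_s: 6.72
position: [0.5652, 0.3907, 0.0794]
eef_rot: [[-1.0, -0.001, 0.0], [-0.001, 1.0, 0.0], [-0.0, 0.0, -1.0]]
ft_force: [-0.0, 0.1, -0.3]
grip_width: 0.0
time_s: 7.22
position: [0.5652, 0.3907, 0.0775]
eef_rot: [[-1.0, -0.0, 0.0], [-0.0, 1.0, 0.0], [-0.0, 0.0, -1.0]]
ft_force: [-0.8, 0.4, 1.6]
grip_width: 0.0002
```

```bash
python3 -m handwheel '[[0,0,0.01,0,1],[0,0,0.01,0,1],[0,0,0.01,0,1]]';python3 - <<'E'
from rig import manip
print(manip.observe()["ft_force"])
E
python3 -m handwheel '[[0,0,0.01,0,1],[0,0,0.01,0,1],[0,0,0.01,0,1]]'
```

```text
time_s: 7.6
position: [0.5652, 0.3907, 0.0765]
eef_rot: [[-1.0, -0.001, 0.0], [-0.001, 1.0, 0.0], [-0.0, 0.0, -1.0]]
ft_force: [-2.0, -0.5, 4.8]
grip_width: -0.0005
[-2.02553565 -0.51569553  4.82302396]
time_s: 7.98
position: [0.5652, 0.3907, 0.0758]
eef_rot: [[-1.0, -0.001, 0.0], [-0.001, 1.0, 0.0], [-0.0, 0.0, -1.0]]
ft_force: [-3.7, -0.9, 6.6]
grip_width: -0.0001
```

```bash
python3 -m handwheel '[[0,0,-0.007,0,1],[0,0,-0.007,0,1],[0,0,-0.007,0,1]]';python3 -m handwheel '[[0,0,0,0,1],[0,0,0,0,1],[0,0,0,0,1],[0,0,0,0,1]]'
```

```text
time_s: 8.35
position: [0.5652, 0.3907, 0.0762]
eef_rot: [[-1.0, -0.001, 0.0], [-0.001, 1.0, 0.0], [-0.0, 0.0, -1.0]]
ft_force: [-3.0, -0.5, 6.2]
grip_width: -0.0
time_s: 8.85
position: [0.5652, 0.3907, 0.0762]
eef_rot: [[-1.0, -0.001, 0.0], [-0.001, 1.0, 0.0], [-0.0, 0.0, -1.0]]
ft_force: [-2.6, -1.4, 5.9]
grip_width: 0.0002
```

```bash
python3 -m handwheel '[[0,0,-0.003,0,1],[0,0,-0.003,0,1]]';python3 -m handwheel '[[0,0,0,0,1],[0,0,0,0,1],[0,0,0,0,1],[0,0,0,0,1]]'; python3 -m handwheel '[[0,0,-0.1,0,1],[0,0,-0.5,0,1],[0,0,-1,0,1]]'
```

```text
time_s: 9.1
position: [0.5652, 0.3907, 0.0764]
eef_rot: [[-1.0, -0.001, 0.0], [-0.001, 1.0, 0.0], [-0.0, 0.0, -1.0]]
ft_force: [-2.1, -0.4, 4.1]
grip_width: 0.0002
time_s: 9.6
position: [0.5652, 0.3907, 0.0763]
eef_rot: [[-1.0, -0.001, -0.0], [-0.001, 1.0, 0.0], [0.0, 0.0, -1.0]]
ft_force: [-2.4, -0.2, 5.2]
grip_width: 0.0003
time_s: 9.98
position: [0.5648, 0.3902, 0.1763]
eef_rot: [[-1.0, -0.0, -0.002], [-0.0, 1.0, -0.002], [0.002, -0.002, -1.0]]
ft_force: [-0.3, -0.1, 0.9]
grip_width: -0.0004
```

Left leaf: 5.2 N held for over half a second, with only about 1.8 mm of sink, so it looks stiff. Now the right one.

```bash
python3 -m handwheel '[[-0.1,-0.5,-0.2,0,1],[-0.2,-1,-0.4,0,1]]';python3 -m handwheel '[[-0.1,-0.5,0,0,1],[-0.2,-1,0,0,1]]';python3 -m handwheel '[[-0.1,-0.5,0,0,1],[-0.2,-1,0,0,1]]'; python3 -m handwheel '[[0,-0.5,0,0,1],[0,-1,0,0,1]]'; python3 -m handwheel '[[-0.01,-0.34,0.5,0,1],[-0.01,-0.34,0.8,0,1],[-0.01,-0.34,0.8,0,1]]'
```

```text
time_s: 10.22
position: [0.5855, 0.2899, 0.2174]
eef_rot: [[-1.0, -0.002, 0.001], [-0.002, 1.0, 0.0], [-0.001, 0.0, -1.0]]
ft_force: [1.1, -0.6, -0.0]
grip_width: -0.0002
time_s: 10.48
position: [0.6057, 0.189, 0.2168]
eef_rot: [[-1.0, -0.001, 0.001], [-0.001, 1.0, 0.0], [-0.001, 0.0, -1.0]]
ft_force: [0.4, 1.0, -0.4]
grip_width: 0.0001
time_s: 10.72
position: [0.6256, 0.0889, 0.2165]
eef_rot: [[-1.0, -0.0, 0.0], [-0.0, 1.0, -0.0], [-0.0, -0.0, -1.0]]
ft_force: [0.4, -0.3, -0.3]
grip_width: 0.0
time_s: 10.98
position: [0.6254, -0.0111, 0.2163]
eef_rot: [[-1.0, -0.0, 0.0], [-0.0, 1.0, -0.0], [-0.0, -0.0, -1.0]]
ft_force: [1.0, 0.1, -0.3]
grip_width: 0.0003
time_s: 11.35
position: [0.6252, -0.0438, 0.134]
eef_rot: [[-1.0, 0.0, -0.004], [0.0, 1.0, 0.0], [0.004, 0.0, -1.0]]
ft_force: [0.4, -0.3, 0.1]
grip_width: -0.0001
```

Run:
```python
from rig import manip,optics
optics.snapshot("top");optics.snapshot("top");print(manip.observe()["position"].round(4))
```

```text
[ 0.6267 -0.0431  0.1375]
```

```bash
python3 -m handwheel '[[0,0,0.15,0,1],[0,0,0.35,0,1],[0,0,0.48,0,1],[0,0,0.54,0,1],[0,0,0.55,0,1],[0,0,0.55,0,1]]';python3 -m handwheel '[[0,0,0.01,0,1],[0,0,0.02,0,1],[0,0,0.02,0,1],[0,0,0.02,0,1]]'
```

```text
time_s: 12.2
position: [0.6267, -0.0433, 0.0819]
eef_rot: [[-1.0, -0.001, 0.001], [-0.001, 1.0, -0.0], [-0.001, -0.0, -1.0]]
ft_force: [-0.6, -0.0, -0.1]
grip_width: -0.0
time_s: 12.7
position: [0.6264, -0.0433, 0.0793]
eef_rot: [[-1.0, -0.001, 0.0], [-0.001, 1.0, -0.0], [-0.0, -0.0, -1.0]]
ft_force: [0.8, 0.1, 0.5]
grip_width: -0.0002
```

Run:
```python
from h import *
a=optics.snapshot("scene")
P=(.6262,-.0438,.056)
cv2.imwrite("pics/s4.png",crop("scene",a,proj("scene",[P])[0],40,8,[(circ(*P,.01),(0,255,0)),(circ(.5665,-.0465,.058,.032),(255,0,0))],0))
```

```text
(no output)
```

View pics/s4.png

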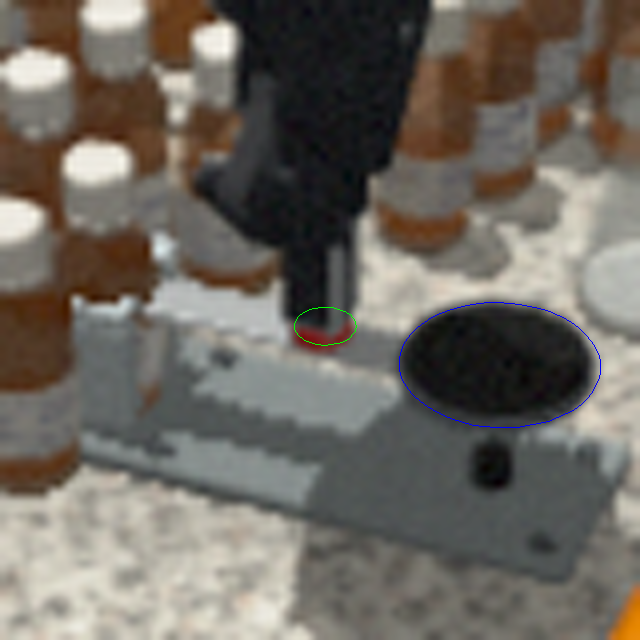

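The closed fingertips sit on the red button, at about (325,330) in the crop. Now I'll press in 1 mm steps.

```bash
python3 -m handwheel '[[0,0,0.01,0,1],[0,0,0.02,0,1],[0,0,0.02,0,1],[0,0,0.02,0,1]]';python3 -m handwheel '[[0,0,0.01,0,1],[0,0,0.01,0,1],[0,0,0.01,0,1]]'; python3 -m handwheel '[[0,0,0.01,0,1],[0,0,0.01,0,1],[0,0,0.01,0,1]]'
```

```text
time_s: 13.25
position: [0.6264, -0.0433, 0.0773]
eef_rot: [[-1.0, -0.001, -0.0], [-0.001, 1.0, -0.0], [0.0, -0.0, -1.0]]
ft_force: [-0.8, 0.8, 0.5]
grip_width: 0.0
time_s: 13.62
position: [0.6264, -0.0434, 0.0764]
eef_rot: [[-1.0, -0.0, 0.0], [-0.0, 1.0, -0.0], [-0.0, -0.0, -1.0]]
ft_force: [-0.8, -0.1, 1.5]
grip_width: -0.0002
time_s: 14.0
position: [0.6264, -0.0434, 0.0753]
eef_rot: [[-1.0, -0.0, -0.0], [-0.0, 1.0, -0.0], [0.0, -0.0, -1.0]]
ft_force: [-1.6, -0.7, 2.1]
grip_width: 0.0002
```

Softer, about 0.8 N/mm. I'll continue to 5 N.

```bash
python3 -m handwheel '[[0,0,0.01,0,1],[0,0,0.02,0,1],[0,0,0.02,0,1]]';python3 -m handwheel '[[0,0,0.01,0,1],[0,0,0.015,0,1],[0,0,0.015,0,1],[0,0,0.015,0,1]]'; python3 -m handwheel '[[0,0,0,0,1],[0,0,0,0,1]]'
```

```text
time_s: 14.38
position: [0.6264, -0.0433, 0.0733]
eef_rot: [[-1.0, -0.0, -0.0], [-0.0, 1.0, -0.0], [0.0, -0.0, -1.0]]
ft_force: [-2.8, -0.4, 3.7]
grip_width: -0.0001
time_s: 14.88
position: [0.6264, -0.0434, 0.0719]
eef_rot: [[-1.0, -0.0, -0.0], [-0.0, 1.0, -0.0], [0.0, -0.0, -1.0]]
ft_force: [-3.7, 0.6, 4.7]
grip_width: 0.0004
time_s: 15.12
position: [0.6264, -0.0434, 0.0719]
eef_rot: [[-1.0, -0.0, -0.0], [-0.0, 1.0, -0.0], [0.0, -0.0, -1.0]]
ft_force: [-3.7, 0.7, 5.9]
grip_width: 0.0
```

```bash
python3 -m handwheel '[[0,0,0,0,1],[0,0,0,0,1],[0,0,0,0,1],[0,0,0,0,1]]'; python3 -m handwheel '[[0,0,-0.1,0,1],[0,0,-0.5,0,1],[0,0,-1,0,1],[0,0,-1,0,-1]]';python3 -m handwheel '[[0,0.5,0,0,-1],[0,1,0,0,-1]]' 20;python3 -m handwheel '[[0.03,0.5,0,0,-1],[0.03,1,0,0,-1],[0.03,1,0,0,-1],[0.03,1,0,0,-1],[0.03,1,0,0,-1],[0.03,1,0,0,-1]]' 20
```

```text
time_s: 15.62
position: [0.6264, -0.0434, 0.0719]
eef_rot: [[-1.0, -0.001, -0.0], [-0.001, 1.0, -0.0], [0.0, -0.0, -1.0]]
ft_force: [-3.9, -0.7, 6.4]
grip_width: -0.0001
time_s: 16.12
position: [0.6284, -0.0434, 0.1768]
eef_rot: [[-1.0, -0.001, 0.008], [-0.001, 1.0, -0.0], [-0.008, -0.0, -1.0]]
ft_force: [0.4, -0.3, 0.0]
grip_width: 0.0171
time_s: 16.38
position: [0.6264, 0.0574, 0.1713]
eef_rot: [[-1.0, 0.001, -0.0], [0.001, 1.0, 0.0], [0.0, 0.0, -1.0]]
ft_force: [1.2, 0.0, -1.1]
grip_width: 0.0548
time_s: 17.12
position: [0.6235, 0.1556, 0.1718]
eef_rot: [[-1.0, 0.001, 0.0], [0.001, 1.0, -0.0], [-0.0, -0.0, -1.0]]
ft_force: [0.3, -0.8, 0.1]
grip_width: 0.0855
```

The right leaf sank about 6 mm at 5–6 N, against about 1.8 mm on the left, so right is soft and left is stiff. The gripper is open above the dish, and I'm descending gently.

```bash
python3 -m handwheel '[[0.015,0.014,0.3,0,-1],[0.015,0.014,0.7,0,-1],[0.015,0.014,0.9,0,-1],[0.015,0.014,1,0,-1],[0.015,0.014,1,0,-1]]';python3 -m handwheel '[[0,0,0.15,0,-1],[0,0,0.3,0,-1],[0,0,0.4,0,-1],[0,0,0.45,0,-1],[0,0,0.47,0,-1],[0,0,0.47,0,-1],[0,0,0.47,0,-1]]'
python3 - <<'E'
from h import *
a=optics.snapshot("scene");b=optics.snapshot("top");print(manip.observe()["position"])
D=(.622,.157);o=[]
for n,im in(("scene",a),("top",b)):
    o.append(crop(n,im,proj(n,[[*D,.03]])[0],36,11,[(circ(*D,0,.03),(0,255,0))],0))
cv2.imwrite("pics/s5.png",cv2.resize(np.hstack(o),(800,400)))
E
```

```text
time_s: 17.75
position: [0.622, 0.1579, 0.0721]
eef_rot: [[-1.0, -0.0, 0.0], [-0.0, 1.0, 0.0], [-0.0, 0.0, -1.0]]
ft_force: [0.6, 0.1, -0.1]
grip_width: 0.0853
time_s: 18.62
position: [0.6221, 0.1581, 0.0252]
eef_rot: [[-1.0, -0.001, 0.001], [-0.001, 1.0, 0.0], [-0.001, 0.0, -1.0]]
ft_force: [0.3, 0.0, 0.5]
grip_width: 0.0852
[0.62203018 0.15811552 0.02516809]
```

View pics/s5.png

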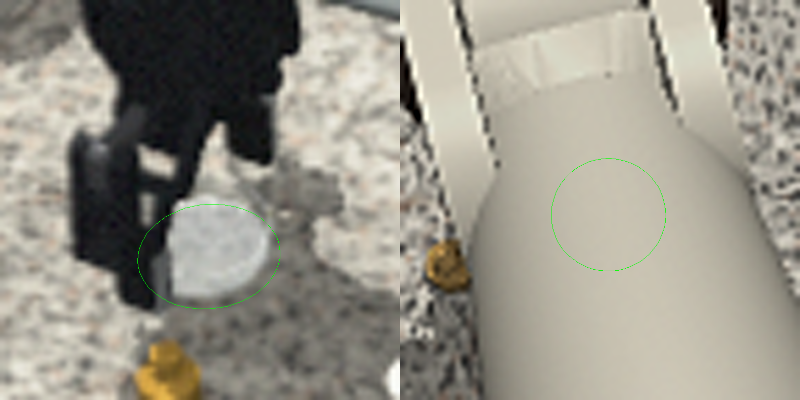

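```bash
python3 -m handwheel '[[0,0,0.02,0,-0.7],[0,0,0.05,0,-0.5],[0,0,0.05,0,-0.45],[0,0,0.05,0,-0.45]]' 20
python3 - <<'E'
from h import *
a=optics.snapshot("scene");o=manip.observe();print(o["position"],o["ft_force"],o["grip_width"])
D=(.622,.157)
cv2.imwrite("pics/s6.png",crop("scene",a,proj("scene",[[*D,.02]])[0],30,18,[(circ(*D,0,.03),(0,255,0))],0))
E
```

```text
time_s: 19.23
position: [0.6218, 0.158, 0.0197]
eef_rot: [[-1.0, -0.0, -0.0], [-0.0, 1.0, -0.0], [0.0, -0.0, -1.0]]
ft_force: [-0.1, -0.8, -0.4]
grip_width: 0.0617
[0.6218125  0.15806218 0.01975885] [0.45494813 0.06891988 0.14160443] 0.061982250406256816
```

View pics/s6.png

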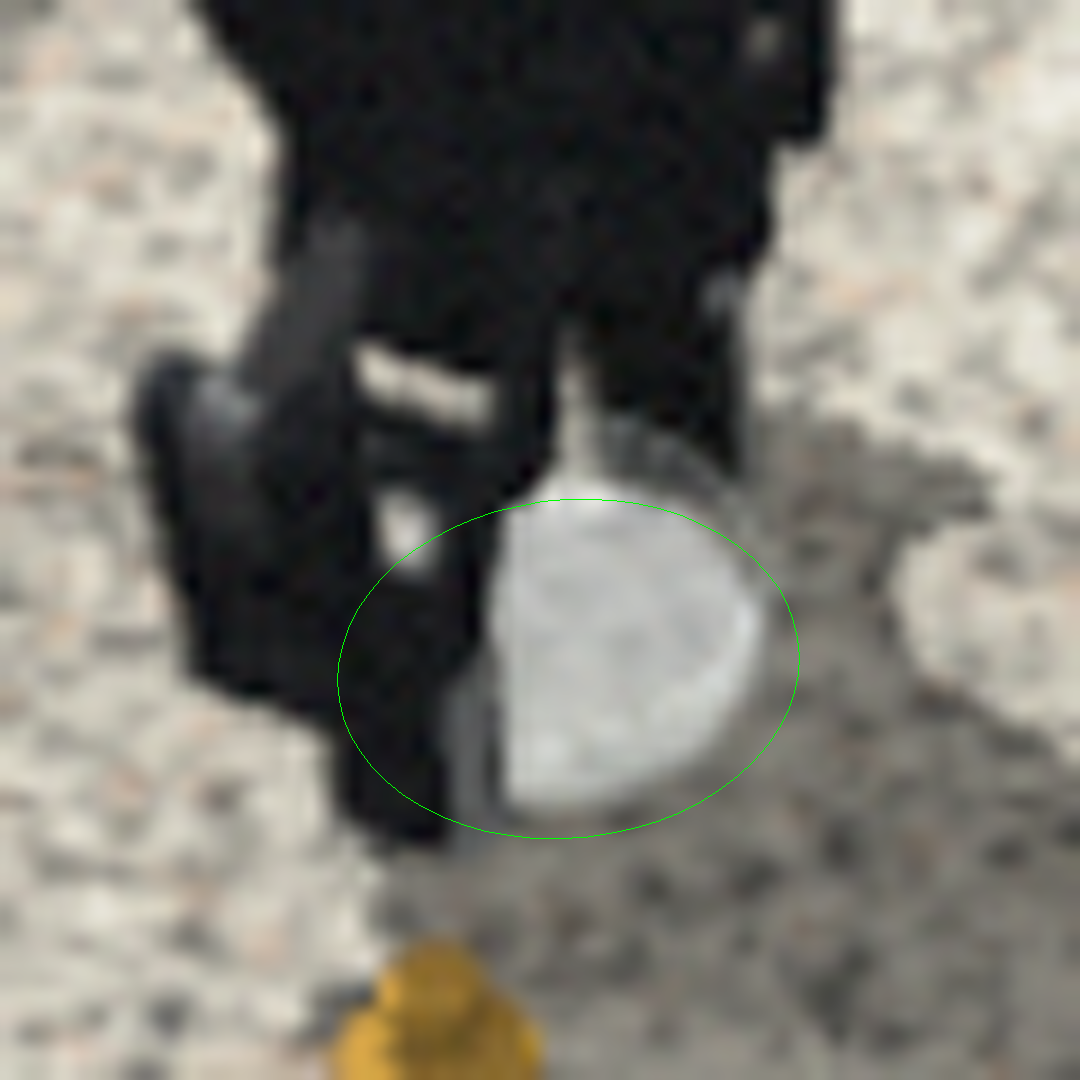

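The left finger stands beside the dish, around (430,830) in the crop, with its tip just above the table. Closing at 20 N.

```bash
python3 -m handwheel '[[0,0,0,0,-0.4],[0,0,0,0,-0.3],[0,0,0,0,-0.2],[0,0,0,0,0],[0,0,0,0,0]]' 20;python3 -m handwheel '[[0,0,-0.05,0,0],[0,0,-0.2,0,0],[0,0,-0.4,0,0],[0,0,-0.5,0,0],[0,0,-0.5,0,0]]'
python3 - <<'E'
from h import *
a=optics.snapshot("scene");o=manip.observe();print(o["position"],o["ft_force"],o["grip_width"])
cv2.imwrite("pics/s7.png",crop("scene",a,proj("scene",[[.622,.157,.05]])[0],30,10,[],0))
E
```

```text
time_s: 19.9
position: [0.622, 0.1581, 0.0201]
eef_rot: [[-1.0, -0.001, 0.001], [-0.001, 1.0, 0.0], [-0.001, 0.0, -1.0]]
ft_force: [-0.5, -0.5, 5.2]
grip_width: 0.0582
time_s: 20.52
position: [0.6225, 0.1582, 0.0713]
eef_rot: [[-1.0, -0.0, 0.002], [-0.0, 1.0, 0.001], [-0.002, 0.001, -1.0]]
ft_force: [0.4, 0.4, -0.3]
grip_width: 0.0579
[0.62205756 0.15816587 0.0702335 ] [1.43889732 0.43318917 0.04503517] 0.0581520955261374
```

View pics/s7.png

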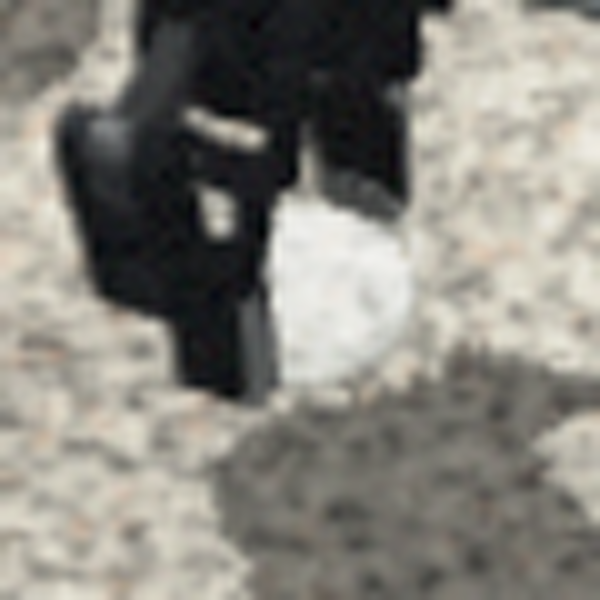

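Dish held (58 mm reading) and lifted. I'm carrying it to above the right, soft platform.

```bash
python3 -m handwheel '[[0.1,-0.2,-0.3,0,0],[0.2,-0.6,-0.5,0,0],[0.28,-1,-0.5,0,0]]';python3 -m handwheel '[[0.1,-0.4,0,0,0],[0.2,-0.8,0,0,0],[0.26,-1,0,0,0],[0.27,-1,0,0,0],[0.27,-1,0,0,0],[0.27,-1,0,0,0]]'
python3 - <<'E'
from h import *
a=optics.snapshot("scene");o=manip.observe();p=o["position"];print(p,o["ft_force"],o["grip_width"])
x,y,z=p
cv2.imwrite("pics/s8.png",crop("scene",a,proj("scene",[[x,y,z-.03]])[0],36,8,[(circ(x,y,z-.02,.03),(0,255,0)),(circ(x,y,z-.006,.03),(0,255,255)),(circ(.5665,-.0465,.058,.032),(255,0,0))],0))
E
```

```text
time_s: 20.95
position: [0.594, 0.0573, 0.121]
eef_rot: [[-1.0, -0.001, 0.002], [-0.001, 1.0, 0.0], [-0.002, 0.0, -1.0]]
ft_force: [0.8, 0.3, -1.0]
grip_width: 0.0573
time_s: 21.7
position: [0.5672, -0.0409, 0.1196]
eef_rot: [[-1.0, -0.002, -0.0], [-0.002, 1.0, 0.0], [0.0, 0.0, -1.0]]
ft_force: [0.8, 1.2, -1.1]
grip_width: 0.0578
[ 0.56717144 -0.0410155   0.11966492] [-0.17996265  0.59810317 -0.6373599 ] 0.05786794126762592
```

View pics/s8.png

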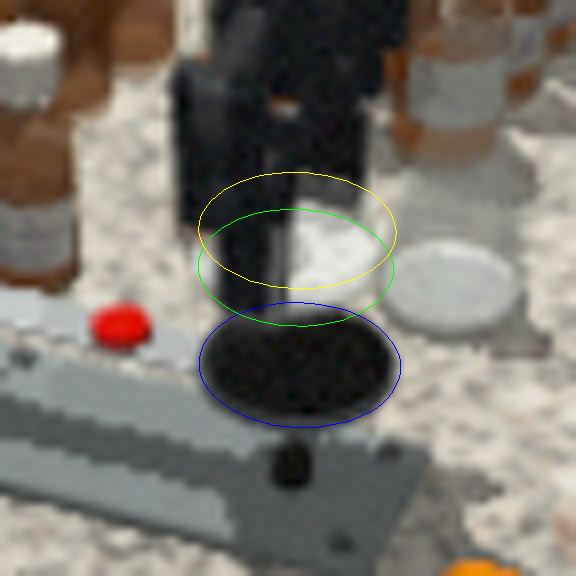

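The dish sits level and centred in the jaws; its visible patch matches the projected rings. I'll nudge y by −5.5 mm and lower it.

```bash
python3 -m handwheel '[[0.005,-0.055,0.05,0,0],[0.005,-0.055,0.15,0,0],[0.005,-0.055,0.25,0,0],[0.005,-0.055,0.33,0,0],[0.005,-0.055,0.37,0,0],[0.005,-0.055,0.38,0,0],[0.005,-0.055,0.38,0,0],[0.005,-0.055,0.38,0,0]]';python3 - <<'E'
from h import *
a=optics.snapshot("scene");o=manip.observe();p=o["position"];print(p,o["ft_force"],o["grip_width"])
x,y,z=p
cv2.imwrite("pics/s9.png",crop("scene",a,proj("scene",[[x,y,z-.01]])[0],30,10,[(circ(x,y,z-.02,.03),(0,255,0)),(circ(.5665,-.0465,.058,.032),(255,0,0))],0))
E
```

```text
time_s: 22.75
position: [0.5666, -0.0475, 0.0821]
eef_rot: [[-1.0, -0.001, 0.001], [-0.001, 1.0, -0.0], [-0.001, -0.0, -1.0]]
ft_force: [0.3, -0.2, -0.1]
grip_width: 0.0578
[ 0.56660934 -0.04745075  0.08213707] [ 0.1544053  -1.12768304 -0.85507184] 0.05798365792372477
```

View pics/s9.png

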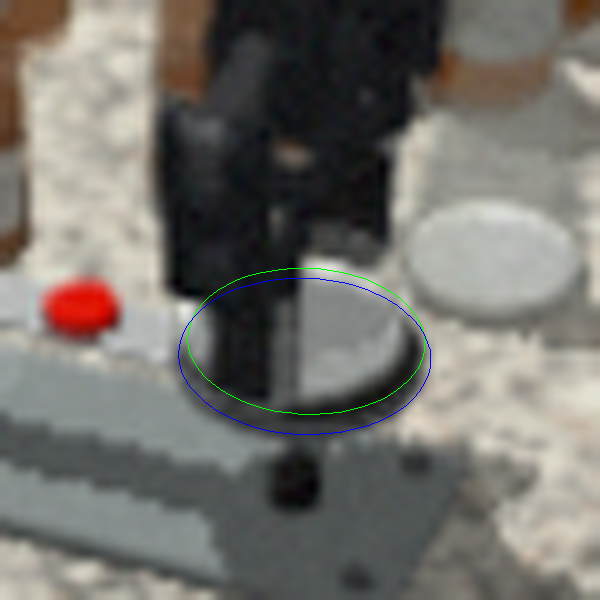

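Run:
```python
from h import *
a=optics.snapshot("scene");x,y,z=.5666,-.0475,.082
cv2.imwrite("pics/s10.png",crop("scene",a,proj("scene",[[x,y,z-.01]])[0],20,15,[],0))
```

```text
(no output)
```

View pics/s10.png

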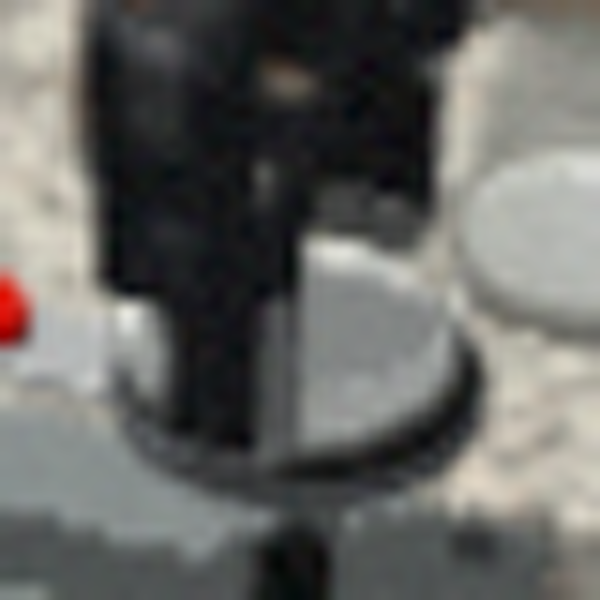

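The dish appears about 1 pixel (2–2.5 mm) to the +x side of the platform centre, so I'll correct by 2 mm while lowering.

```bash
python3 -m handwheel '[[0.01,0.005,0,0,0],[0.02,0.008,0,0,0],[0.02,0.008,0.01,0,0],[0.02,0.008,0.02,0,0],[0.02,0.008,0.02,0,0],[0.02,0.008,0.02,0,0]]';python3 -m handwheel '[[0,0,0.01,0,0],[0,0,0.01,0,0],[0,0,0.015,0,0],[0,0,0.015,0,0],[0,0,0.015,0,0]]'
```

```text
time_s: 23.6
position: [0.5644, -0.0466, 0.0798]
eef_rot: [[-1.0, -0.001, -0.0], [-0.001, 1.0, 0.0], [0.0, 0.0, -1.0]]
ft_force: [0.4, -0.5, 0.4]
grip_width: 0.0576
time_s: 24.22
position: [0.5644, -0.0467, 0.0783]
eef_rot: [[-1.0, -0.001, -0.0], [-0.001, 1.0, 0.0], [0.0, 0.0, -1.0]]
ft_force: [-0.1, -0.2, 0.2]
grip_width: 0.0577
```

```bash
python3 -m handwheel '[[0,0,0.01,0,0],[0,0,0.02,0,0],[0,0,0.025,0,0],[0,0,0.025,0,0],[0,0,0.025,0,0]]';python3 - <<'E'
from h import *
a=optics.snapshot("scene");x,y,z=.5666,-.0475,.082
print(manip.observe()["ft_force"])
cv2.imwrite("pics/s11.png",crop("scene",a,proj("scene",[[x,y,z-.01]])[0],20,15,[],0))
E
```

```text
time_s: 24.85
position: [0.5644, -0.0467, 0.0758]
eef_rot: [[-1.0, -0.0, 0.0], [-0.0, 1.0, -0.0], [-0.0, -0.0, -1.0]]
ft_force: [-0.1, -0.1, 0.6]
grip_width: 0.0578
[-0.68778342  0.7673711   0.66693161]
```

View pics/s11.png

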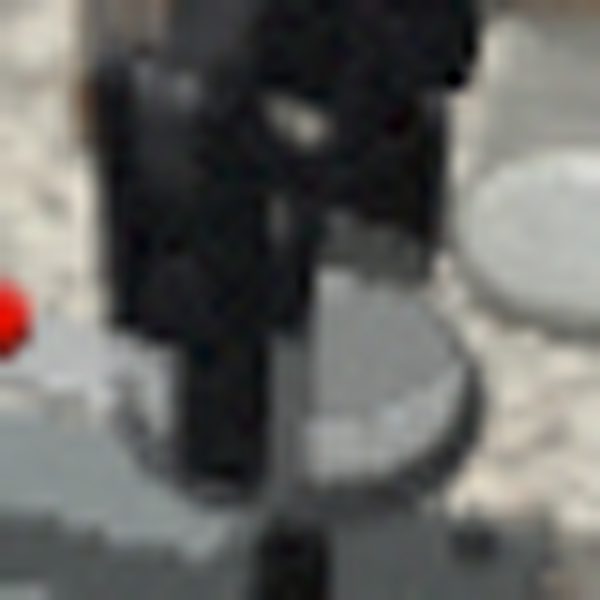

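The dish is now centred and touching at about 0.6 N. Opening slowly.

```bash
python3 -m handwheel '[[0,0,0,0,-0.38],[0,0,0,0,-0.42],[0,0,0,0,-0.48],[0,0,0,0,-0.55],[0,0,0,0,-0.65],[0,0,0,0,-0.8],[0,0,0,0,-0.8]]';python3 -m handwheel '[[0,0,-0.05,0,-0.8],[0,0,-0.2,0,-0.8],[0,0,-0.5,0,-0.8],[0,0,-0.8,0,-0.8],[0,0,-0.8,0,-0.8]]';python3 - <<'E'
from h import *
a=optics.snapshot("scene");x,y,z=.5666,-.0475,.082
cv2.imwrite("pics/s12.png",crop("scene",a,proj("scene",[[x,y,z-.01]])[0],25,12,[],0))
E
```

```text
time_s: 25.78
position: [0.5645, -0.0467, 0.0758]
eef_rot: [[-1.0, -0.0, 0.0], [-0.0, 1.0, 0.0], [-0.0, 0.0, -1.0]]
ft_force: [0.1, 0.1, -0.2]
grip_width: 0.0766
time_s: 26.4
position: [0.5658, -0.0468, 0.1595]
eef_rot: [[-1.0, -0.001, 0.005], [-0.001, 1.0, -0.0], [-0.005, -0.0, -1.0]]
ft_force: [0.5, -0.3, 0.4]
grip_width: 0.0767
```

View pics/s12.png

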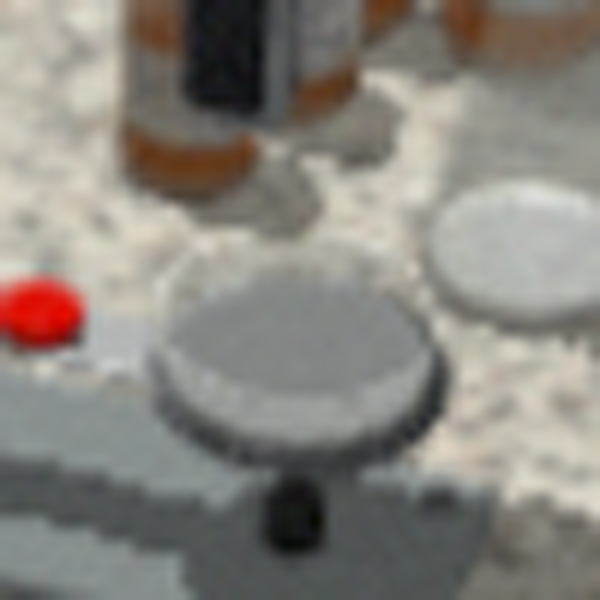

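The dish rests on the soft platform, spanning 155–440 px against the platform's 150–450. On to the weight.

```bash
python3 -m handwheel '[[-0.05,0.5,0,0,-0.8],[-0.1,1,0,0,-0.8]]';python3 -m handwheel '[[-0.05,0.5,0,0,-0.8],[-0.1,1,0,0,-0.8]]'; python3 -m handwheel '[[-0.04,0.42,0,0,-0.8],[-0.085,0.84,0,0,-0.8],[-0.085,0.84,0.3,0,-0.8],[-0.085,0.84,0.5,0,-0.8],[-0.085,0.84,0.6,0,-0.8],[-0.085,0.84,0.6,0,-0.8]]';python3 - <<'E'
from h import *
a=optics.snapshot("scene");print(manip.observe()["position"])
cv2.imwrite("pics/s13.png",crop("scene",a,proj("scene",[[.593,.2375,.04]])[0],32,10,[(circ(.593,.2375,0,.0125),(0,255,0))],0))
E
```

```text
time_s: 26.7
position: [0.5741, 0.054, 0.1551]
eef_rot: [[-1.0, 0.001, -0.001], [0.001, 1.0, -0.0], [0.001, -0.0, -1.0]]
ft_force: [0.9, -0.1, 0.1]
grip_width: 0.0766
time_s: 26.95
position: [0.5839, 0.1548, 0.155]
eef_rot: [[-1.0, -0.0, -0.001], [-0.0, 1.0, -0.0], [0.001, -0.0, -1.0]]
ft_force: [0.1, 0.1, 0.2]
grip_width: 0.0771
time_s: 27.7
position: [0.5923, 0.2371, 0.095]
eef_rot: [[-1.0, -0.0, -0.001], [-0.0, 1.0, -0.001], [0.001, -0.001, -1.0]]
ft_force: [0.1, 0.7, -0.1]
grip_width: 0.0768
[0.59277894 0.23721081 0.09599332]
```

View pics/s13.png

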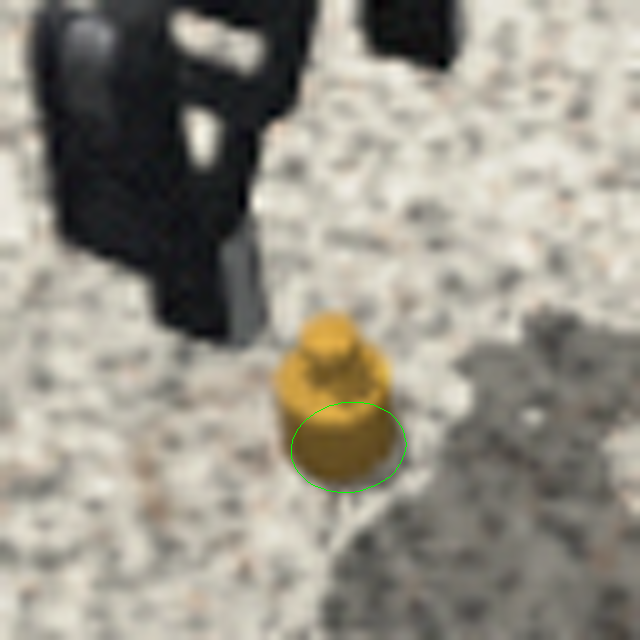

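The ring is about 1 px low and right, so the weight is nearer (0.595, 0.238). I'll correct by 2 mm and descend.

```bash
python3 -m handwheel '[[-0.022,0.005,0.15,0,-0.8],[-0.022,0.005,0.35,0,-0.8],[-0.022,0.005,0.52,0,-0.8],[-0.022,0.005,0.62,0,-0.8],[-0.022,0.005,0.67,0,-0.8],[-0.022,0.005,0.7,0,-0.8],[-0.022,0.005,0.7,0,-0.8]]'; python3 -m handwheel '[[0,0,0,0,-0.3],[0,0,0,0,0.1],[0,0,0,0,0.3],[0,0,0,0,0.3],[0,0,0,0,0.3]]';python3 - <<'E'
from h import *
a=optics.snapshot("scene");print(manip.observe()["position"])
cv2.imwrite("pics/s14.png",crop("scene",a,proj("scene",[[.593,.2375,.03]])[0],28,10,[],0))
E
```

```text
time_s: 28.62
position: [0.5952, 0.2379, 0.026]
eef_rot: [[-1.0, -0.0, 0.0], [-0.0, 1.0, 0.0], [-0.0, 0.0, -1.0]]
ft_force: [-0.4, 0.2, 0.2]
grip_width: 0.0767
time_s: 29.25
position: [0.595, 0.2379, 0.0258]
eef_rot: [[-1.0, -0.001, -0.0], [-0.001, 1.0, 0.0], [0.0, 0.0, -1.0]]
ft_force: [0.3, 0.3, -0.3]
grip_width: 0.0301
[0.5950004  0.23785073 0.02580029]
```

View pics/s14.png

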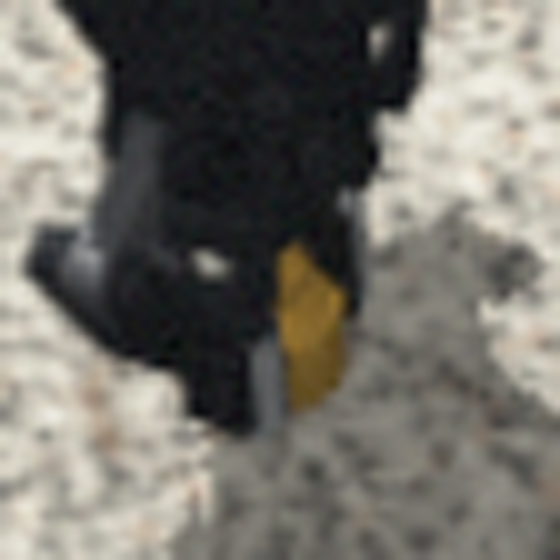

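The weight stands between the pads. Closing with 30 N and lifting.

```bash
python3 -m handwheel '[[0,0,0,0,0.45],[0,0,0,0,0.6],[0,0,0,0,0.8],[0,0,0,0,0.8]]' 30; python3 -m handwheel '[[0,0,-0.1,0,0.8],[0,0,-0.4,0,0.8],[0,0,-0.8,0,0.8],[0,0,-1,0,0.8],[0,0,-1,0,0.8]]'
```

```text
time_s: 29.8
position: [0.595, 0.2378, 0.0259]
eef_rot: [[-1.0, -0.0, 0.0], [-0.0, 1.0, -0.0], [-0.0, -0.0, -1.0]]
ft_force: [-0.2, -1.4, 2.5]
grip_width: 0.0237
time_s: 30.42
position: [0.5958, 0.2383, 0.1279]
eef_rot: [[-1.0, -0.001, 0.003], [-0.001, 1.0, 0.001], [-0.003, 0.001, -1.0]]
ft_force: [-0.7, -1.1, -2.9]
grip_width: 0.0237
```

```bash
python3 -m handwheel '[[0,0.3,-0.2,0,0.8],[0,0.7,-0.2,0,0.8],[0.1,1,-0.2,0,0.8]]';python3 -m handwheel '[[0.3,0.3,0,0,0.8],[0.6,0.44,0.1,0,0.8],[0.75,0.44,0.2,0,0.8],[0.795,0.44,0.2,0,0.8],[0.795,0.44,0.2,0,0.8],[0.795,0.44,0.2,0,0.8]]';python3 - <<'E'
from h import *
a=optics.snapshot("scene");x,y,z=manip.observe()["position"];print(x,y,z)
cv2.imwrite("pics/s15.png",crop("scene",a,proj("scene",[[x,y,z-.02]])[0],42,7,[(circ(x,y,z-.026,.0125),(0,255,0)),(circ(.5055,.382,.058,.032),(255,0,0))],0))
E
```

```text
time_s: 30.8
position: [0.5847, 0.339, 0.1441]
eef_rot: [[-1.0, -0.0, -0.001], [-0.0, 1.0, -0.001], [0.001, -0.001, -1.0]]
ft_force: [0.2, 0.5, -1.8]
grip_width: 0.0238
time_s: 31.55
position: [0.5062, 0.3816, 0.126]
eef_rot: [[-1.0, 0.0, 0.001], [0.0, 1.0, 0.0], [-0.001, 0.0, -1.0]]
ft_force: [-0.4, 0.9, -1.3]
grip_width: 0.0235
0.5061670779937747 0.3816077497124894 0.12596049020794772
```

View pics/s15.png

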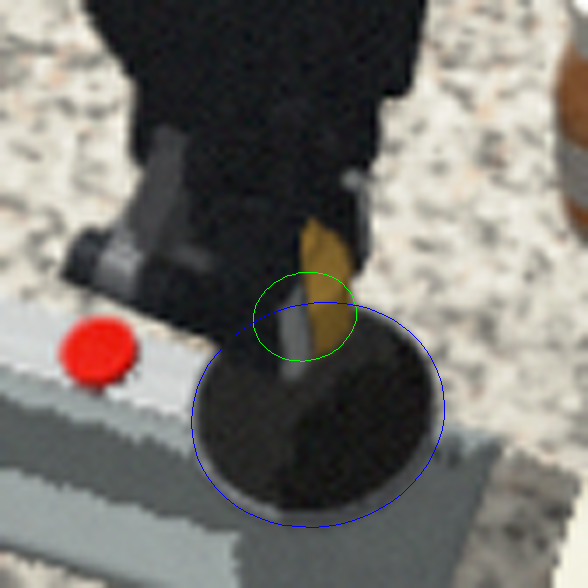

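The weight hangs upright over the platform centre. Lowering.

```bash
python3 -m handwheel '[[0,0,0.06,0,0.8],[0,0,0.16,0,0.8],[0,0,0.26,0,0.8],[0,0,0.33,0,0.8],[0,0,0.37,0,0.8],[0,0,0.38,0,0.8],[0,0,0.38,0,0.8],[0,0,0.38,0,0.8]]'; python3 -m handwheel '[[0,0,0.01,0,0.8],[0,0,0.02,0,0.8],[0,0,0.03,0,0.8],[0,0,0.03,0,0.8],[0,0,0.03,0,0.8]]'
```

```text
time_s: 32.6
position: [0.5056, 0.3819, 0.0882]
eef_rot: [[-1.0, -0.001, 0.0], [-0.001, 1.0, 0.0], [-0.0, 0.0, -1.0]]
ft_force: [0.5, -0.6, -0.6]
grip_width: 0.0235
time_s: 33.22
position: [0.5054, 0.3818, 0.0848]
eef_rot: [[-1.0, -0.001, 0.0], [-0.001, 1.0, -0.0], [-0.0, -0.0, -1.0]]
ft_force: [0.4, -0.1, 0.2]
grip_width: 0.0235
```

```bash
python3 -m handwheel '[[0,0,0.01,0,0.8],[0,0,0.015,0,0.8],[0,0,0.015,0,0.8],[0,0,0.015,0,0.8]]'; python3 -m handwheel '[[0,0,0.005,0,0.8],[0,0,0.01,0,0.8],[0,0,0.01,0,0.8],[0,0,0.01,0,0.8]]';python3 - <<'E'
from h import *
a=optics.snapshot("scene");x,y,z=manip.observe()["position"];print(x,y,z,manip.observe()["ft_force"])
cv2.imwrite("pics/s16.png",crop("scene",a,proj("scene",[[x,y,z-.02]])[0],28,12,[],0))
E
```

```text
time_s: 33.72
position: [0.5054, 0.3818, 0.0833]
eef_rot: [[-1.0, -0.001, 0.0], [-0.001, 1.0, 0.0], [-0.0, 0.0, -1.0]]
ft_force: [-0.3, -0.5, -0.5]
grip_width: 0.0237
time_s: 34.22
position: [0.5054, 0.3818, 0.0823]
eef_rot: [[-1.0, -0.001, -0.0], [-0.001, 1.0, 0.0], [0.0, 0.0, -1.0]]
ft_force: [-1.4, 0.1, 0.5]
grip_width: 0.0238
0.5054078836868346 0.3818286887040897 0.08231642235209805 [-0.13530664  0.55308284  0.37552934]
```

View pics/s16.png

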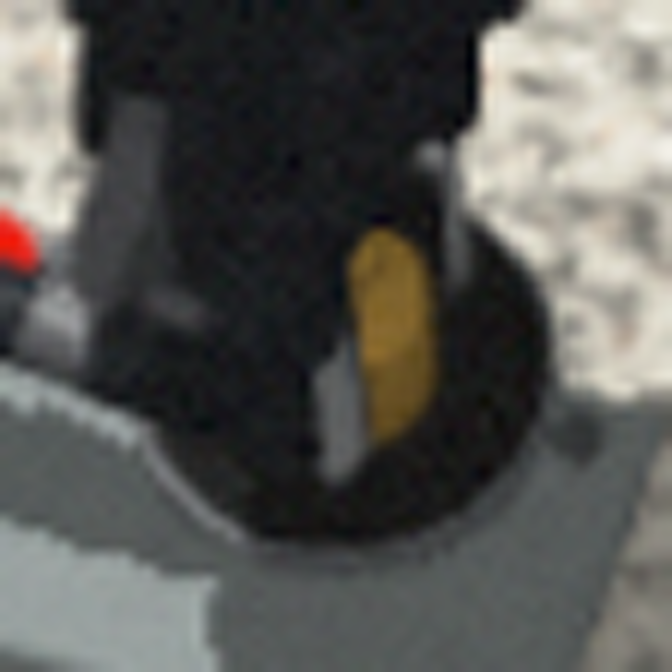

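The force reading went from about −1.3 to about +0.4 N, so the platform now carries the weight. Releasing slowly.

```bash
python3 -m handwheel '[[0,0,0,0,0.42],[0,0,0,0,0.38],[0,0,0,0,0.3],[0,0,0,0,0.1],[0,0,0,0,-0.2],[0,0,0,0,-0.5],[0,0,0,0,-0.6],[0,0,0,0,-0.6]]';python3 -m handwheel '[[0,0,-0.05,0,-0.6],[0,0,-0.2,0,-0.6],[0,0,-0.5,0,-0.6],[0,0,-1,0,-0.6],[0,0,-1,0,-0.6]]'; python3 -m handwheel '[[0.3,-0.4,-0.5,0,-0.6],[0.5,-0.8,-1,0,-0.6],[0.5,-1,-1,0,-0.6],[0.5,-1,-1,0,-0.6]]';python3 - <<'E'
from h import *
a=optics.snapshot("scene");b=optics.snapshot("top");print(manip.observe()["position"])
W=(.5055,.382)
cv2.imwrite("pics/s17.png",cv2.resize(np.hstack([crop("scene",a,proj("scene",[[*W,.07]])[0],28,12,[],0),crop("scene",a,proj("scene",[[.566,-.046,.06]])[0],28,12,[],0)]),(800,400)))
cv2.imwrite("pics/s18.png",cv2.resize(np.hstack([a,b])[:,:,::-1],(800,300)))
E
```

```text
time_s: 35.28
position: [0.5054, 0.3818, 0.0823]
eef_rot: [[-1.0, -0.001, -0.0], [-0.001, 1.0, -0.0], [0.0, -0.0, -1.0]]
ft_force: [0.2, -0.3, 0.7]
grip_width: 0.0683
time_s: 35.9
position: [0.5068, 0.3829, 0.1883]
eef_rot: [[-1.0, -0.001, 0.007], [-0.001, 1.0, 0.005], [-0.007, 0.005, -1.0]]
ft_force: [0.0, -0.2, 0.2]
grip_width: 0.0685
time_s: 36.4
position: [0.4555, 0.2807, 0.2844]
eef_rot: [[-1.0, 0.001, 0.003], [0.001, 1.0, 0.002], [-0.003, 0.002, -1.0]]
ft_force: [1.0, 0.9, 0.1]
grip_width: 0.0688
[0.4555728  0.28189963 0.28213966]
```

View pics/s17.png

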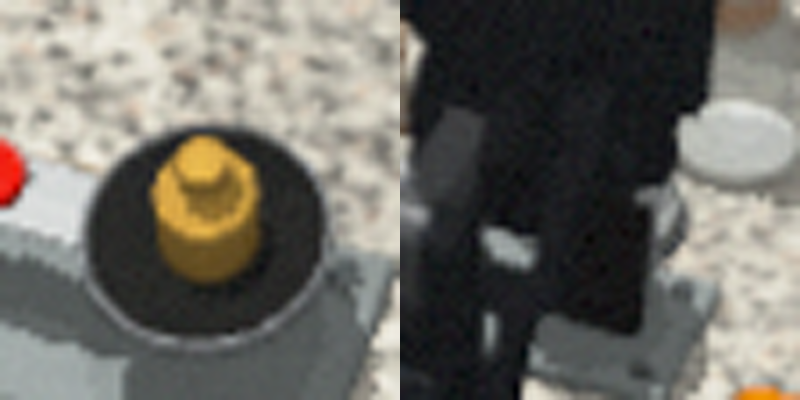

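View pics/s18.png

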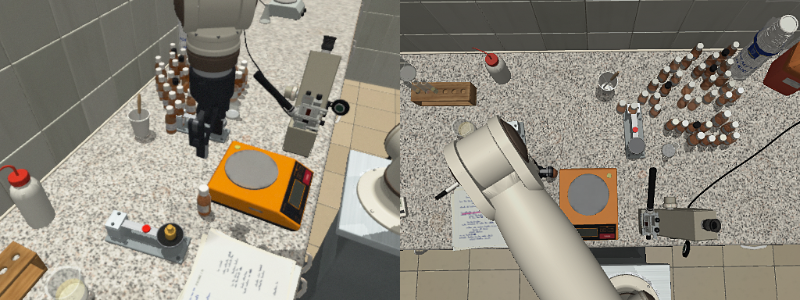

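Run:
```python
from h import *
b=optics.snapshot("top")
P=(.5665,-.0465)
cv2.imwrite("pics/s19.png",crop("top",b,proj("top",[[*P,.06]])[0],22,14,[(circ(*P,.057,.032),(255,0,0)),(circ(*P,.071,.030),(0,255,0))],0))
```

```text
(no output)
```

View pics/s19.png

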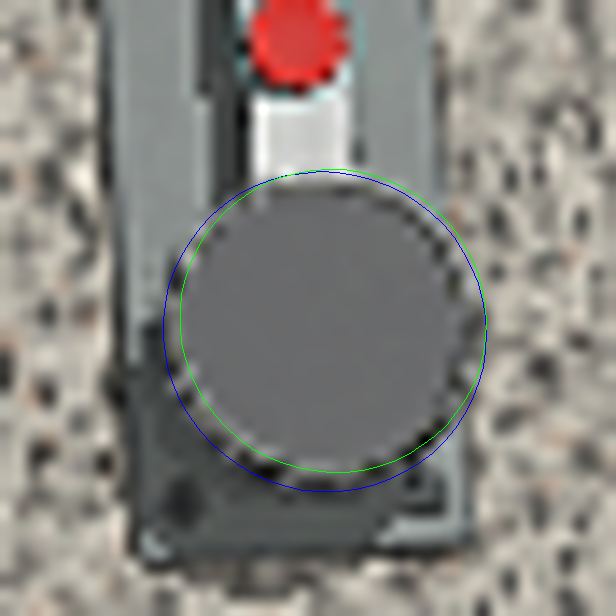

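From above, the grey dish is concentric with the platform ring, both centred near (325,328). The weight stands in the middle of the left platform. The bottle and flask look undisturbed in the pictures. Handing in.

```bash
python3 -c "
from rig import manip
print(manip.finish_job(), manip.observe()['time_s'])"
```

```text
the job is handed in; nothing more can be done
the job is handed in; nothing more can be done
```

The job is done and handed in at about 36.5 s: the dish is on the right (soft) rest and the weight is on the left (stiff) rest.

- **Pressing:** I pressed the left button first, mostly at 4–6 N (at most 6.6 N vertically), and it sank about 2 mm. I then pressed the right button at 5–6.4 N for over half a second, and it sank about 6 mm. So the left rest is stiff and the right one soft.
- **Dish:** I gripped the dish at 20 N and set it on the right platform with about 0.6 N of contact force. The last top view shows it concentric with the platform to within about 1 mm.
- **Weight:** I gripped the weight at 30 N and set it on the left platform. The last scene view shows it upright and within about 2–3 mm of the middle.
- **Bottle and flask:** By eye, both are where they were in the last pictures. I did not re-measure them.
- **Readings that disagreed:**
  - The gripper read 58 mm on the 60 mm dish and 23.7 mm on the 25 mm weight.
  - The dish looked about 2.5 mm off to the +x side just before placing, so I shifted it 2 mm.
  - The hold at the left button drifted between 4.1 and 6.6 N.
  - The arm swings 2–3 mm after fast moves, so I did the contact steps slowly.

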